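Loosen the left-hand nut of the pot-foot grinder

ROBOT

A 6-joint arm with a two-finger parallel gripper is mounted at the origin on the work surface. World frame = base frame: x ahead of the robot, y to its left, z up, the work surface at z = 0. Lengths are in mm, angles in degrees, forces in N, time in s.
With the tool pointing down it reaches from about 350 to 850 mm from the base axis. Payload 8.1 kg.
Tool frame: the origin (TCP) lies between the finger pads; the fingertips stand 22 mm ahead of it and the grasp point (between the pads) lies 3 mm ahead of it; z points along the fingers, y is the line along which they close (so a half turn about z gives the same grasp; the last joint's range is limited). The gripper opens to 85 mm and grips with 20 to 120 N. Pads are 22 mm wide; open, the fingers measure 114 mm over their backs; the gripper's body (76 mm by 85 mm) begins 54 mm behind the grasp point. The pads swing forward as they close: fully open they stand 13 mm farther back than shut.
Start: joints at [64.148, 7.471, 85.268, -0, 87.261, -4.893], TCP at [214.597, 560.316, 253.292] pointing down, gripper open.
Joint ranges: [-169.43, 169.43], [-51.17, 129.36], [1.28, 143.12], [-76.62, 256.62], [0, 156.53], [-152.29, 152.29]. Speed limits (degrees/s): [136.94, 136.94, 159.86, 180, 180, 180].

INTERFACE

Orientations are given as [roll, pitch, yaw] about the fixed x, y, z axes, in that order (R = Rz(yaw) Ry(pitch) Rx(roll)).
In Python, from bench import r, vision gives the robot as it stands.
- The arm moves only by the tool step_arm, never from a script. Its argument "targets" is a list that holds one entry, the list of rows, each a list of 6 numbers: the shift along the world's x, y, z in mm, then the turn, a rotation vector about the world's x, y, z in rad. In form: [[[x, y, z, rx, ry, rz], ...]]. A call has 1 to 12 rows; each row is the pose to reach, as a shift and turn from the pose commanded when the call began; what a row does not reach only later rows make up. A row lasts 1/12 s, in which the tool goes at most 41.7 mm and 7.16 degrees, less where a joint would pass 70% of its speed; a pose out of reach is approached as far as the arm can. A call with a gripper value outside its range is refused whole. "fingers" is the gripper's target within -1 to 1 (shut at 1, half-way at 0, fully open at -1), set as the call begins (left out, the last holds). The fingers move at their own pace and stop on an object; "newtons" is the grip in N (left out, the last holds). Time passes only in rows, so rows that repeat a pose let the fingers close. It gives the time, the measured TCP pose, the force, the opening and the grip force at its end, in the units of the state.
- r.sense(): the state, without advancing time (a new reading comes with each control period).
- vision.snapshot(name): name is "scene" or "top"; returns a dict with "img" (480x640x3 uint8, blue, green, red), "mtx" (3x3 intrinsics, pixels), "eye" and "attitude" of the camera in the world. Camera axes: x right, y up, looking along -z (the intrinsics and any distortion apply to the point x, -y, -z); pixel columns grow to the right and rows downward; lengths in mm; the calibration is good to about 2 mm. A picture is of the moment at which its call begins. There is no depth.
- r.hand_in(): hands the job in; it is judged then, once.
The state is a dict: "time": time; "joint_pos": joint angles; "qd": joint speeds; "joint_efforts": joint torques, N m; "tool_pos": TCP position; "tcp_rot": TCP orientation; "ft_force": force on the tool from outside, world axes, zero at the start; "wrist_torque": the same for the moment, N m; "finger_gap": finger opening in mm; "grip_force": force on a finger pad.
Only numpy, scipy, OpenCV 4.12 (cv2) and the standard library are available. Lean on these libraries where they do the work, as an engineer would, in place of code of your own. Each camera call takes 0.05 s, during which the arm holds its last target. There are 200 camera calls.

TASK

The abrasive disc of the foot grinder is to be changed. Loosen the bar-handled nut that clamps it by at least a sixth of a turn (60 degrees); it has a left-hand thread, so the usual loosening direction only tightens it - do not tighten it further. The banding wheel beside it carries a similar nut: leave that one as it is.

Things in the scene. Friction and masses are not known exactly. Their poses are not given: they have to be found in the camera images.
- grinder_nut (a joint): Turn of the grinder's nut on its upright spindle, rad; grows as the nut turns clockwise seen from above (loosens: left-hand thread), falls anticlockwise (tightens). Starts between 0 and 0.2; stops at -0.45 and 2.4. Turns against a steady drag of about 0.15 N m and stays where it is left.
- grinder_nut_grip (a point): Grip point on the nut's axis, 142 mm above the table. Aluminium bar 60 mm long (point x), 14 thick (point y: grip across it), upright, top 13 mm above the point (z up), standing on a hub of 38 mm diameter whose top is 22 mm below the point. Grey abrasive disc (diameter 184) 34 mm below, in a white pan (diameter 224, rim 24 mm below) on a square grey housing, 240 x 240 mm, fixed to the table.
- wheel_nut (a joint): Turn of the banding wheel's nut, in rad, growing clockwise seen from above; it starts at 0, turns either way and is to stay as it is.
- wheel_nut_grip (a point): The same point on the identical nut of the banding wheel, 138 mm above the table: a bare round wooden turntable, diameter 200 mm, on a dark cast-iron pedestal with a round foot of diameter 170 mm, fixed to the table, with no pan and no housing.

How it is judged (in metres and radians):
At the end, for the whole second after the job is handed in: The grinder's nut stands turned clockwise (seen from above) to more than 0.95 rad on its joint and is at rest (value of joint grinder_nut above 0.95 rad and velocity of joint grinder_nut between -0.05 and 0.05 rad/s); the robot touches nothing.
It fails at once if the grinder's nut tightened: turned anticlockwise past -0.25 rad (value of joint grinder_nut below -0.25 rad).
It fails at once if the banding wheel's nut turned by more than 0.25 rad either way (value of joint wheel_nut above 0.25 rad or value of joint wheel_nut below -0.25 rad).
It also fails if it takes over 35 s, if anything falls off the work surface, if the arm or the gripper's body presses on something with over 40 N, if the wrist force passes 120 N, or if a joint passes its speed limit or range.

## Working session

There is one attempt and no reset: what is moved stays moved. The work goes in short steps, Python scripts to look and compute and a tool call to move; the robot and the scene stay as the last step left them, time stands still between calls to the robot, and variables do not carry over. Pictures are saved under pics/ and viewed, at most 10 in all, crops included, and the job is handed in when it is done.

Besides the shell and the picture viewer there is one more tool, called after "Emit:" by a JSON object that holds its "api" and its "payload". step_arm: Moves the arm, as the interface text tells. Its arguments: {"type":"object","properties":{"targets":{"type":"array"},"fingers":{"type":"number"},"newtons":{"type":"number"}},"required":["targets"]}

```bash
mkdir -p pics; ls; python3 - <<'E'
from bench import r, vision
import cv2
print(r.sense())
for n in("scene","top"):
    s=vision.snapshot(n); cv2.imwrite(f"pics/{n}0.png",s["img"]); print(n,{k:v for k,v in s.items() if k!="img"})
E
```

```text
pics
{'time': 0.0, 'joint_pos': array([ 6.41475905e+01,  7.51586747e+00,  8.53299206e+01,  4.64757611e-04,
        8.72612143e+01, -4.89276061e+00]), 'qd': array([ 0.07088016, -0.02787293,  0.06983519, -0.07056491,  0.04469054,
       -0.02933574]), 'joint_efforts': array([-1.92088904e-03, -5.69427001e+01, -5.00529742e+01, -5.06673114e-04,
        1.57168804e-02, -5.43649605e-06]), 'tool_pos': array([214.37585656, 559.84741268, 252.23032973]), 'tcp_rot': array([-1.79893427e+02, -9.58883005e-03,  1.59040320e+02]), 'ft_force': array([0.40523267, 0.28125715, 0.81445428]), 'wrist_torque': array([-0.01296211, -0.05989677, -0.00292598]), 'grip_force': 0.0, 'finger_gap': 85.62947865502689}
scene {'mtx': array([[460.89901551,   0.        , 320.26991795],
       [  0.        , 460.89901551, 238.12772751],
       [  0.        ,   0.        ,   1.        ]]), 'eye': array([ 864.16826995, -258.97420832,  739.80847572]), 'attitude': array([35.99722287, -0.66035603, 49.83423419])}
top {'mtx': array([[603.74159788,   0.        , 316.37826435],
       [  0.        , 603.74159788, 238.28765612],
       [  0.        ,   0.        ,   1.        ]]), 'eye': array([ 369.95250142,  -14.69281436, 1154.71565402]), 'attitude': array([ 10.8551168 ,   1.85845876, -89.54096115])}
```

View pics/scene0.png

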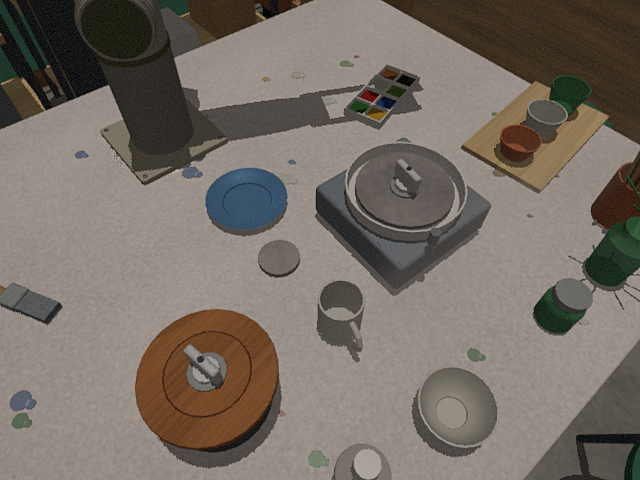

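View pics/top0.png

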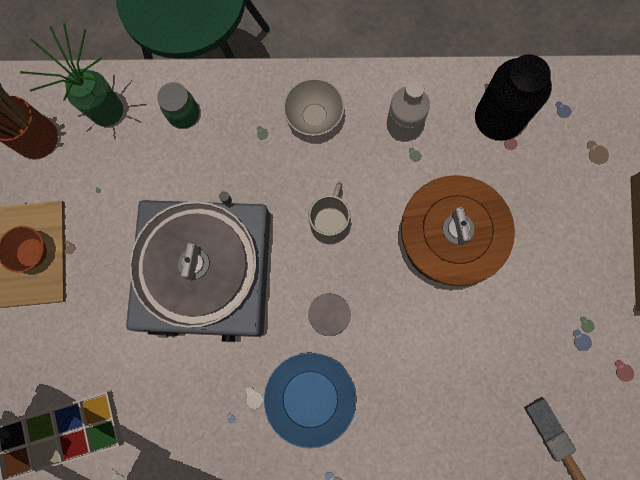

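Scene: grinder nut about (405,180), with the wooden banding wheel's nut at (205,370). Top: the grinder nut is about (190,262) in the white pan on the grey housing, and the wheel nut about (459,227). I'll locate the disc, pan and bar next.

```bash
cat > h.py <<'E'
import numpy as np, cv2
from scipy.spatial.transform import Rotation as R
def Rc(s): return R.from_euler('xyz',s["attitude"],degrees=True).as_matrix()
def ray(s,p,z):
    p=np.atleast_2d(p).astype(float); d=np.c_[p,np.ones(len(p))]@np.linalg.inv(s["mtx"]).T
    d=(d*[1,-1,-1])@Rc(s).T; e=np.array(s["eye"]); return e+d*((z-e[2])/d[:,2])[:,None]
def proj(s,X):
    c=(np.atleast_2d(X)-s["eye"])@Rc(s)*[1,-1,-1]; q=c@s["mtx"].T; return q[:,:2]/q[:,2:]
E
python3 - <<'E'
from bench import r, vision
from h import *
S={n:vision.snapshot(n) for n in("scene","top")}
t=S["top"]; print(ray(t,[190,262],142), ray(S["scene"],[405,180],142), ray(t,[459,227],138))
out=[]
for n,(u,v) in (("top",(190,262)),("scene",(405,180))):
    c=S[n]["img"][v-36:v+36,u-48:u+48]; out.append(cv2.resize(c,None,fx=8,fy=8,interpolation=cv2.INTER_NEAREST)[:,:400*2])
cv2.imwrite("pics/c1.png",cv2.resize(np.vstack(out),(400,600)) )
# housing colour mask / pan in top
for n in S:
    hsv=cv2.cvtColor(S[n]["img"],cv2.COLOR_BGR2HSV); g=hsv[...,2]
    u,v=(190,262) if n=="top" else (405,180)
    m=np.zeros_like(g); m[v-30:v+30,u-30:u+30]=(g[v-30:v+30,u-30:u+30]>120)*255
    cs,_=cv2.findContours(m,cv2.RETR_EXTERNAL,cv2.CHAIN_APPROX_NONE)
    for c in cs:
        if cv2.contourArea(c)>20: print(n,cv2.contourArea(c),cv2.minAreaRect(c), g[v-25,u])
E
```

```text
[[522.36105697 235.33986627 142.        ]] [[535.31307046 223.88665825 142.        ]] [[ 584.81891563 -223.77133294  138.        ]]
scene 37.5 ((400.00006103515625, 185.00001525878906), (14.142135620117188, 4.242640495300293), 45.0) 101
scene 107.0 ((408.75006103515625, 169.25001525878906), (28.284271240234375, 4.949747085571289), 45.0) 101
top 82.5 ((185.17941284179688, 267.1676330566406), (7.439560890197754, 17.94698143005371), 4.398705005645752) 96
top 54.0 ((199.1511993408203, 263.9609680175781), (5.587442398071289, 17.460758209228516), 12.094758033752441) 96
top 72.5 ((188.82691955566406, 250.8654022216797), (6.275716304779053, 15.49317455291748), 11.309932708740234) 96
```

View pics/c1.png

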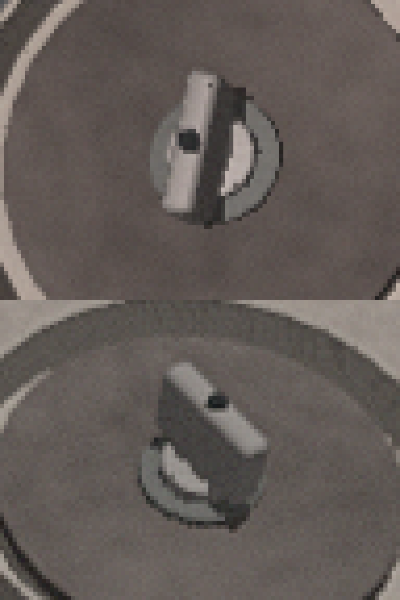

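The crop shows the bar's top face with a dark dot at its middle. In the top view the dot is at (187,259.6) and the ends at (190.7,243.8) and (184.7,275.9). In the scene view the dot is at (409,168.5) and the ends at (400.2,160.3) and (418.2,176.9).

```bash
python3 - <<'E'
from bench import r, vision
from h import *
T=vision.snapshot("top");S=vision.snapshot("scene")
for s,p in((T,[[186.9,259.6],[190.7,243.8],[184.7,275.9]]),(S,[[409.1,168.5],[400.2,160.3],[418.2,176.9]])):
    q=ray(s,p,155); d=q[1]-q[2]; print(q.round(1)[:,:2].tolist(),(q[1]+q[2])[:2]/2,np.hypot(*d[:2]),np.degrees(np.arctan2(d[1],d[0])))
def ln(s,p):
    a=ray(s,p,155)[0]; return s["eye"],(a-s["eye"])/np.linalg.norm(a-s["eye"])
(e1,d1),(e2,d2)=ln(T,[186.9,259.6]),ln(S,[409.1,168.5])
k=np.linalg.lstsq(np.c_[d1,-d2],e2-e1,rcond=None)[0]; print(e1+k[0]*d1,e2+k[1]*d2)
st=r.sense(); print(st["joint_pos"],st["tool_pos"],st["tcp_rot"])
Rm=R.from_euler('xyz',st["tcp_rot"],degrees=True).as_matrix(); print(Rm[:,1], st["time"])
E
```

```text
[[524.5, 237.6], [551.6, 232.4], [496.8, 240.0]] [524.19318199 236.19618325] 55.31298692840615 -7.841415398340121
[[527.9, 239.1], [503.6, 241.7], [552.0, 236.5]] [527.80032319 239.13255609] 48.75913774474262 173.85276314278775
[524.89408699 238.27093037 152.32423836] [526.84742254 240.64870352 153.22622464]
[ 6.41483830e+01  7.48693058e+00  8.52889623e+01 -9.53145387e-04
  8.72602449e+01 -4.89242754e+00] [214.52718767 560.1592513  252.92473181] [-1.79963913e+02 -2.13345835e-03  1.59040856e+02]
[ 3.57702060e-01  9.33835553e-01 -6.29841823e-04] 0.3
```

Emit:
{"api": "step_arm", "payload": {"targets": [[[15, -16, 0, 0, 0, 0.02], [45, -47, 0, 0, 0, 0.04], [75, -78, 0, 0, 0, 0.06], [104, -108, 0, 0, 0, 0.08], [133, -138, 0, 0, 0, 0.1], [162, -168, 0, 0, 0, 0.13], [191, -198, -5, 0, 0, 0.15], [220, -228, -15, 0, 0, 0.17], [248, -257, -25, 0, 0, 0.19], [275, -285, -35, 0, 0, 0.21], [298, -308, -42, 0, 0, 0.23], [311, -322, -46, 0, 0, 0.244]]]}}

```text
time: 1.3
tool_pos: [527.4, 234.8, 205.9]
tcp_rot: [-179.9, -0.0, 172.9]
ft_force: [0.3, 0.3, -0.8]
finger_gap: 85.8
grip_force: 0.0
```

Emit:
{"api": "step_arm", "payload": {"targets": [[[0, 0, 0, 0, 0, 0], [0, 0, 0, 0, 0, 0], [0, 0, 0, 0, 0, 0]]]}}

```text
time: 1.55
tool_pos: [525.2, 238.8, 207.4]
tcp_rot: [180.0, -0.0, 173.0]
ft_force: [-0.1, -0.3, 0.6]
finger_gap: 85.9
grip_force: 0.0
```

```bash
python3 - <<'E'
from bench import r, vision
from h import *
st=r.sense();print({k:np.round(st[k],1) for k in("time","tool_pos","tcp_rot","joint_pos","ft_force")})
o=[]
for n in("top","scene"):
    s=vision.snapshot(n);u,v=proj(s,[525,238,165])[0].astype(int);print(n,u,v)
    o.append(cv2.resize(s["img"][v-50:v+50,u-66:u+66],None,fx=3,fy=3,interpolation=cv2.INTER_NEAREST))
cv2.imwrite("pics/c2.png",np.vstack(o)[:600])
E
```

```text
{'time': np.float64(1.6), 'tool_pos': array([525.2, 238.8, 207.4]), 'tcp_rot': array([180.,  -0., 173.]), 'joint_pos': array([ 19.3,   5.4,  92.3,   0. ,  82.3, -63.7]), 'ft_force': array([-0.1, -0.3,  0.6])}
top 185 258
scene 408 163
```

View pics/c2.png

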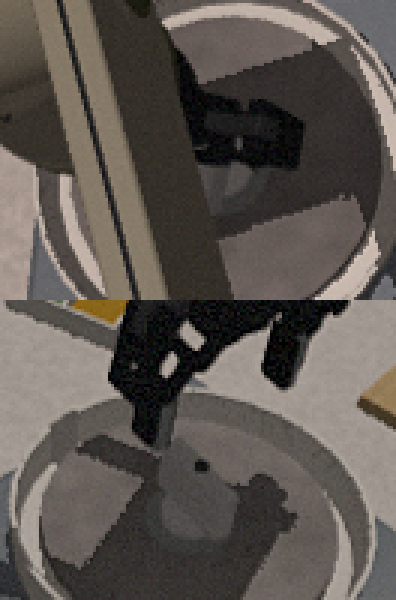

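The top crop is mostly hidden by the forearm. In the scene crop, the open fingertips (148,440) and (283,385) straddle the bar, whose dot is at (201,465). I'll descend next.

Emit:
{"api": "step_arm", "payload": {"targets": [[[0, 0, -8, 0, 0, 0], [0, 0, -18, 0, 0, 0], [0, 0, -28, 0, 0, 0], [0, 0, -38, 0, 0, 0], [0, 0, -48, 0, 0, 0], [0, 0, -56, 0, 0, 0], [0, 0, -60, 0, 0, 0], [0, 0, -60, 0, 0, 0], [0, 0, -60, 0, 0, 0]]]}}

```text
time: 2.4
tool_pos: [525.5, 238.3, 147.1]
tcp_rot: [-180.0, -0.0, 173.0]
ft_force: [-0.1, -0.0, -0.7]
finger_gap: 85.6
grip_force: 0.0
```

Emit:
{"api": "step_arm", "payload": {"targets": [[[0, 0, 0, 0, 0, 0], [0, 0, 0, 0, 0, 0], [0, 0, 0, 0, 0, 0], [0, 0, 0, 0, 0, 0], [0, 0, 0, 0, 0, 0], [0, 0, 0, 0, 0, 0], [0, 0, 0, 0, 0, 0], [0, 0, 0, 0, 0, 0]]], "fingers": 1, "newtons": 40}}

```text
time: 3.07
tool_pos: [525.8, 238.3, 147.6]
tcp_rot: [180.0, 0.0, 173.0]
ft_force: [-0.2, 0.5, 1.6]
finger_gap: 13.5
grip_force: 40.2
```

Emit:
{"api": "step_arm", "payload": {"targets": [[[0, 0, 0, 0, 0, -0.03], [0, 0, 0, 0, 0, -0.08], [0, 0, 0, 0, 0, -0.14], [0, 0, 0, 0, 0, -0.2], [0, 0, 0, 0, 0, -0.26], [0, 0, 0, 0, 0, -0.3], [0, 0, 0, 0, 0, -0.3]]]}}

```text
time: 3.65
tool_pos: [525.8, 238.3, 147.6]
tcp_rot: [180.0, 0.0, 155.7]
ft_force: [0.1, -1.3, 2.7]
finger_gap: 13.3
grip_force: 40.5
```

Emit:
{"api": "step_arm", "payload": {"targets": [[[0, 0, 0, 0, 0, -0.06], [0, 0, 0, 0, 0, -0.15], [0, 0, 0, 0, 0, -0.25], [0, 0, 0, 0, 0, -0.35], [0, 0, 0, 0, 0, -0.45], [0, 0, 0, 0, 0, -0.55], [0, 0, 0, 0, 0, -0.65], [0, 0, 0, 0, 0, -0.75], [0, 0, 0, 0, 0, -0.85], [0, 0, 0, 0, 0, -0.95], [0, 0, 0, 0, 0, -1.02], [0, 0, 0, 0, 0, -1.05]]]}}

```text
time: 4.65
tool_pos: [525.8, 238.3, 147.6]
tcp_rot: [180.0, 0.0, 95.5]
ft_force: [0.7, 0.1, 3.1]
finger_gap: 13.2
grip_force: 39.9
```

Emit:
{"api": "step_arm", "payload": {"targets": [[[0, 0, 0, 0, 0, -0.04], [0, 0, 0, 0, 0, -0.08], [0, 0, 0, 0, 0, -0.1], [0, 0, 0, 0, 0, -0.1], [0, 0, 0, 0, 0, -0.1]]]}}

```text
time: 5.07
tool_pos: [525.8, 238.3, 147.6]
tcp_rot: [180.0, -0.0, 90.0]
ft_force: [0.9, -0.8, 3.6]
finger_gap: 13.6
grip_force: 40.4
```

Turned about 83° clockwise in total. I'll release, rise and check.

Emit:
{"api": "step_arm", "payload": {"targets": [[[0, 0, 0, 0, 0, 0], [0, 0, 0, 0, 0, 0], [0, 0, 0, 0, 0, 0], [0, 0, 0, 0, 0, 0], [0, 0, 0, 0, 0, 0], [0, 0, 0, 0, 0, 0], [0, 0, 0, 0, 0, 0], [0, 0, 0, 0, 0, 0]]], "fingers": -1}}

```text
time: 5.73
tool_pos: [525.6, 238.3, 147.3]
tcp_rot: [-180.0, -0.0, 89.9]
ft_force: [0.1, -0.2, -0.1]
finger_gap: 85.3
grip_force: 0.0
```

Emit:
{"api": "step_arm", "payload": {"targets": [[[0, 0, 8, 0, 0, 0], [0, 0, 20, 0, 0, 0], [0, 0, 35, 0, 0, 0], [0, 0, 50, 0, 0, 0], [0, 0, 65, 0, 0, 0], [0, 0, 80, 0, 0, 0], [0, 0, 95, 0, 0, 0], [0, 0, 110, 0, 0, 0], [0, 0, 118, 0, 0, 0], [0, 0, 120, 0, 0, 0], [0, 0, 120, 0, 0, 0], [0, 0, 120, 0, 0, 0]]]}}

```text
time: 6.73
tool_pos: [525.4, 238.2, 266.8]
tcp_rot: [-180.0, 0.0, 89.9]
ft_force: [0.3, 0.3, -0.9]
finger_gap: 85.5
grip_force: 0.0
```

```bash
python3 - <<'E'
from bench import r, vision
from h import *
st=r.sense();print({k:np.round(st[k],1) for k in("time","tool_pos","tcp_rot","qd","ft_force","finger_gap")})
s=vision.snapshot("scene")
cv2.imwrite("pics/c3.png",cv2.resize(s["img"][100:300,300:500],None,fx=3,fy=3,interpolation=cv2.INTER_NEAREST))
E
```

```text
{'time': np.float64(6.7), 'tool_pos': array([525.4, 238.2, 266.8]), 'tcp_rot': array([-180. ,    0. ,   89.9]), 'qd': array([-0. ,  0.7,  0.9, -0.1, -0.2,  0.1]), 'ft_force': array([ 0.3,  0.3, -0.9]), 'finger_gap': np.float64(85.5)}
```

View pics/c3.png

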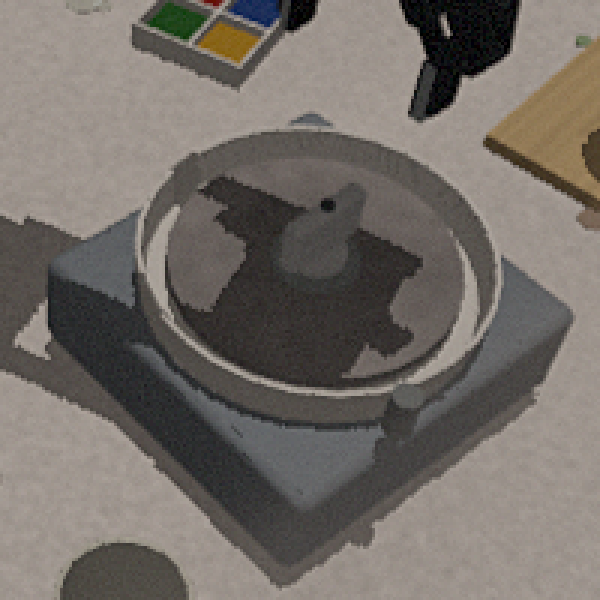

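The bar now runs up-right, from crop (300,225) to (350,190) with its dot at (328,205). That puts it along world y, about 83° clockwise of where it began, and the gripper is clear of it.

```bash
python3 -c "
from bench import r
print(r.hand_in())"
```

```text
the job is handed in; nothing more can be done
None
```

I loosened the grinder nut about 83° clockwise (left-hand thread), released it with the gripper clear, left the banding wheel's nut alone, and handed the job in at about 7 s; no verdict was returned.

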